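# Set up a fraction collector: reel on, delivery arm held ready

## Task

Get the fraction collector ready for the next run: lower the tube reel gently onto the drive spindle, without letting it drop, until it sits flat on the platter, and let go of it. Then lift the delivery arm by its balance point and finish with it held level in the air, its clamp boss straight over the top of the mast and about 2 cm clear of it, its nozzle out over the reel's ring of tubes, so that I can connect the tubing. Finish while holding it there, touching nothing else with it, and leave the other things on the bench where they stand.

Things in the scene. Friction and masses are not known exactly. Their poses are not given: they have to be found in the camera images.
- collector: the fraction collector, fixed: white flat housing, 190 mm deep (x), 325 mm long (y), top 60 mm above the bench, key panel along the front (-x) edge of the top. Origin: centre of its underside. In its frame the drive spindle stands at (20, 102.5) mm and the mast at (20, -127.5) mm: the line from mast to spindle is 230 mm long and runs along its +y
- platter (a point): centre of the top face of the aluminium drive platter (80 mm across, its top 70 mm above the bench) on which the reel sits; axes as the collector's
- spindle_tip (a point): tip of the steel drive spindle: 12 mm thick, upright from the platter's centre, 50 mm tall (tip 120 mm above the bench), the top 10 mm tapering to 6 mm; it does not turn
- mast_tip (a point): top of the steel mast, an upright rod 12 mm thick beside the platter, its top 200 mm above the bench
- reel: the loose tube reel, a spool standing on the bench: two white discs 136 mm across (underside at 0, top of the upper one 66 mm above its foot), sixteen glass tubes fixed in a ring of 55 mm radius, their rims at 71 mm, and a grey neck on top. 0.4 kg (varies 20 %). Origin: centre of its underside; z up
- reel_center (a point): point on the reel's axis half-way up, 60 mm above its foot; z up. The round grey neck, the place to grip it, is 30 mm thick and runs on the axis from 66 mm to the top at 120 mm above the foot. A bore 16 mm wide goes right through along the axis, open at the foot
- delivery_arm: the loose delivery arm: a straight bar with a heavy aluminium clamp boss at one end (upright tube 34 mm thick, 44 mm tall, 16 mm bore, black thumbscrew) and a small nozzle block at the other. 0.5 kg (varies 15 %). It lies on the bench on boss and nozzle tip, bar level. Origin on the bench right below balance, same axes
- balance (a point): balance point of the delivery arm, on the centre line of its 12 x 12 mm square steel bar, 28 mm above its foot. x runs along the bar from boss to nozzle, z up. In this frame: boss axis at x = -45 mm (thumbscrew out to -81), bare bar from -28 to +117, grey nozzle block 26 mm long centred at +130, nozzle tip pointing down
- boss (a point): centre of the mouth at the underside of the boss of the delivery arm (28 mm below the bar's centre line)
- nozzle (a point): tip of the nozzle, the lowest point at the far end of the delivery arm, 175 mm from boss and at the same height when the arm is level
- flask_a_center (a point): loose conical glass flask, 76 mm wide at the foot, 108 mm tall; bystander. Point: on its axis, half-way up
- flask_b_center (a point): loose smaller conical glass flask, 65 mm wide, 92 mm tall; bystander. Point: on its axis, half-way up
- vial_center (a point): loose brown glass vial with white cap, 25 mm wide, 55 mm tall, standing; bystander. Point: half-way up
- tape_center (a point): loose roll of tape lying flat, 88 mm across, 24 mm tall, open middle; bystander. Point: its centre
- amber_bottle_center (a point): loose brown bottle with black cap, 56 mm wide, 100 mm tall; bystander. Point: half-way up
- funnel_center (a point): loose white porcelain filter funnel standing mouth down, 84 mm wide, 105 mm tall; bystander. Point: half-way up
- timer_center (a point): loose flat white bench timer, 62 x 75 x 22 mm; bystander. Point: its centre

How it is judged:
By the outcome, as a careful person would: the job done as asked, in the order asked, and still so for the second after the job is handed in, while the arm keeps its last pose, push and grip.
It also fails if it takes over 67 s, if anything falls off the work surface, if the arm or the gripper's body presses on something with over 40 N, if the wrist force passes 120 N, or if a joint passes its speed limit or range.

## Robot

A 7-joint arm with a two-finger parallel gripper is mounted at the origin on the work surface. World frame = base frame: x ahead of the robot, y to its left, z up, the work surface at z = 0. Lengths are in m, angles in rad, forces in N, time in s.
With the tool pointing down it reaches from about 0.425 to 0.925 m from the base axis. Payload 6.8 kg.
Tool frame: the origin (TCP) lies midway between the tips of the shut fingers; the grasp point (between the pads) lies 19 mm behind it; z points along the fingers, y is the line along which they close (so a half turn about z gives the same grasp; the last joint's range is limited). The gripper opens to 85 mm and grips with 20 to 120 N. Pads are 22 mm wide; open, the fingers measure 114 mm over their backs; the gripper's body (76 mm by 85 mm) begins 54 mm behind the grasp point. The pads swing forward as they close: fully open they stand 13 mm farther back than shut.
Start: joints at [1.13, 0.477, 0.022, 1.555, -0.011, 1.109, -0.083], TCP at [0.221, -0.638, 0.231] pointing down, gripper open.
Joint ranges: [-2.96, 2.96], [-0.34, 2.1], [-1.41, 1.46], [0.24, 2.44], [-1.37, 4.51], [0.17, 1.92], [-2.96, 2.96]. Speed limits (rad/s): [2.39, 2.39, 3.14, 3.14, 3.14, 3.14, 3.14].

## Interface

Orientations are given as a unit quaternion [w, x, y, z].
In Python, from station import bot gives the robot as it stands.
- The arm moves only by the tool jog_arm, never from a script. Its argument "rows" is a list of rows, each an object of numbers: "fingers": the finger opening in mm, from 0 to 85.4; "x", "y", "z": the shift along the tool's x, y, z in mm; "ax", "ay", "az": the turn, a rotation vector about the tool's x, y, z in degrees. A call has exactly 8 rows; each row shifts and turns the commanded pose from where the row before left it, along the tool's axes as they then stand; what a row does not reach is not made up. A row lasts 1/10 s, in which the tool goes at most 50 mm and 8.59 degrees, less where a joint would pass 70% of its speed; a pose out of reach is approached as far as the arm can. A call with a gripper value outside its range is refused whole. The fingers move at their own pace and stop on an object; "force" is the grip in N (left out, the last holds). Time passes only in rows, so rows that do not move let the fingers close, or fill a call up. It gives the time, the measured TCP pose, the force, the opening and the grip force at its end, in the units of the state.
- bot.get_obs(): the state, without advancing time (a new reading comes with each control period).
- bot.read_camera(name): name is "side" or "top" or "wrist"; returns a dict with "pixels" (420x560x3 uint8, red, green, blue), "vertical_fov" (degrees; the focal length in pixels is half the picture's height over the tangent of half this angle, whatever the lens; pixels are square), "cx", "cy" (the principal point, pixels), "world_from_camera" (4x4, takes a point from camera to world coordinates). Camera axes: x right, y down, z forward; pixel columns grow to the right and rows downward; lengths in m; the calibration is good to about 2 mm. A picture is of the moment at which its call begins. There is no depth.
- bot.hand_in(): hands the job in; it is judged then, once.
The state is a dict: "t": time; "q": joint angles; "joint_vel": joint speeds; "joint_torque": joint torques, N m; "eef_pos": TCP position; "tool_rot": TCP orientation; "contact_force": force on the tool from outside, world axes, zero at the start; "torque": the same for the moment, N m; "gripper_width": opening from 0.0 (shut) to 1.0 (fully open); "grasp_force": force on a finger pad.
Only numpy, scipy, OpenCV 4.12 (cv2) and the standard library are available. Lean on these libraries where they do the work, as an engineer would, in place of code of your own. Each camera call takes 0.05 s, during which the arm holds its last target. There are 200 camera calls.

## Working session

There is one attempt and no reset: what is moved stays moved. The work goes in short steps, Python scripts to look and compute and a tool call to move; the robot and the scene stay as the last step left them, time stands still between calls to the robot, and variables do not carry over. Pictures are saved under pics/ and viewed, at most 10 in all, crops included, and the job is handed in when it is done.

Besides the shell and the picture viewer there is one more tool, called after ">>>" as name(argument=value, ...), one argument or row to a line, values as JSON. jog_arm: Moves the arm, as the interface text tells. Its arguments: {"type":"object","properties":{"rows":{"type":"array","items":{"type":"object","properties":{"fingers":{"type":"number"},"x":{"type":"number"},"y":{"type":"number"},"z":{"type":"number"},"ax":{"type":"number"},"ay":{"type":"number"},"az":{"type":"number"}}}},"force":{"type":"number"}},"required":["rows"]}

```bash
mkdir -p pics; ls; cat > h.py <<'E'
import numpy as np, cv2
from station import bot
def snap(name,fn):
    c=bot.read_camera(name); cv2.imwrite(f'pics/{fn}.png',c['pixels'][:,:,::-1]); 
    np.savez(f'pics/{fn}.npz',T=c['world_from_camera'],fov=c['vertical_fov'],cx=c['cx'],cy=c['cy']); return c
def cam(fn):
    d=np.load(f'pics/{fn}.npz'); return d['T'],210/np.tan(np.radians(float(d['fov']))/2),float(d['cx']),float(d['cy'])
def onz(fn,u,v,z):
    T,f,cx,cy=cam(fn); d=T[:3,:3]@[(u-cx)/f,(v-cy)/f,1]; o=T[:3,3]; return o+d*(z-o[2])/d[2]
def proj(fn,p):
    T,f,cx,cy=cam(fn); q=T[:3,:3].T@(np.array(p)-T[:3,3]); return np.array([cx+f*q[0]/q[2],cy+f*q[1]/q[2]])
E
python3 - <<'E'
from h import *
for n in ('top','side'):
    c=snap(n,n+'0'); print(n,c['vertical_fov'],c['cx'],c['cy'],np.round(c['world_from_camera'],3).tolist())
print(bot.get_obs())
E
```

```text
pics
top 48.301166997556614 281.75732211747874 211.9660230853853 [[0.026, -0.982, 0.189, 0.195], [-1.0, -0.026, 0.005, 0.021], [-0.0, -0.189, -0.982, 1.804], [0.0, 0.0, 0.0, 1.0]]
side 57.926224907180085 279.90888867490446 209.665555857117 [[-0.794, -0.449, 0.409, 0.06], [-0.607, 0.565, -0.559, 0.617], [0.02, -0.692, -0.721, 0.934], [0.0, 0.0, 0.0, 1.0]]
{'t': 0.1, 'q': array([ 1.12990384,  0.47773804,  0.02233926,  1.55633799, -0.01146931,
        1.10928646, -0.0831214 ]), 'joint_vel': array([ 0.00147184, -0.00249738,  0.00173588, -0.00199354, -0.00111274,
       -0.00040578, -0.0008874 ]), 'joint_torque': array([ 5.49623874e-03, -5.97761965e+01,  1.61467005e+00, -2.81955582e+01,
        1.29082435e-02,  5.05029573e-03,  3.42548253e-05]), 'eef_pos': array([ 0.22032427, -0.63747607,  0.23041522]), 'tool_rot': array([-7.94244062e-04,  9.86186443e-01,  1.65637032e-01, -2.07210675e-04]), 'contact_force': array([-1.03047088,  0.20009596, -0.06204523]), 'torque': array([0.05134662, 0.00533226, 0.013336  ]), 'grasp_force': 0.0, 'gripper_width': 0.9985067891739187}
```

View pics/top0.png

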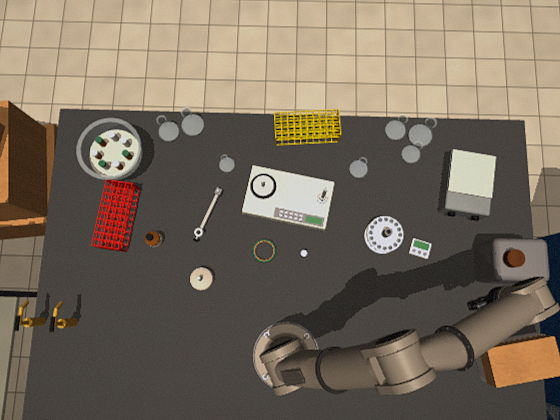

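View pics/side0.png

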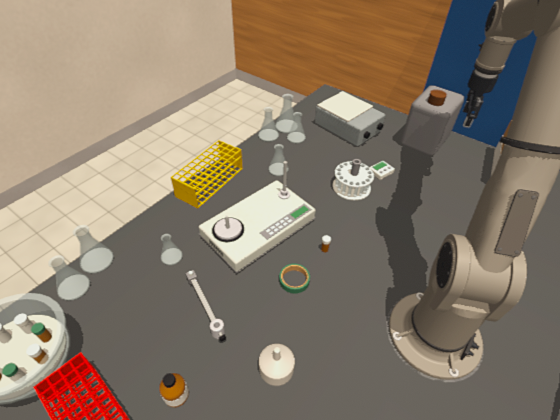

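The top view (+x up, +y left) shows the collector in the centre with the platter at about (263,185) and the mast at about (323,195). The reel's neck is at (386,232), the arm's boss at (199,231) and its nozzle at (218,190). The side view shows the same layout: spindle at (228,225), mast tip at (286,163), reel neck at (355,163), boss at (217,325). I'll blow up both views to get finer positions.

```bash
python3 - <<'E'
from h import *
t=cv2.imread('pics/top0.png'); s=cv2.imread('pics/side0.png')
a=cv2.resize(t[155:265,180:440],None,fx=3,fy=3,interpolation=cv2.INTER_CUBIC)
b=cv2.resize(s[140:350,175:400],None,fx=2.6,fy=2.6,interpolation=cv2.INTER_CUBIC)
cv2.imwrite('pics/a.png',a);cv2.imwrite('pics/b.png',b)
for n,u,v,z in [('reel',386,232,.12),('platter',263,185,.07),('boss',199,231,.044),('noz',218,190,.034),('masttip',325,189,.2)]: print(n,onz('top0',u,v,z).round(4))
for n,u,v,z in [('reel',355,163,.12),('platter',228,229,.07),('boss',217,324,.044),('noz',191,275,.034),('masttip',286,163,.2)]: print(n,onz('side0',u,v,z).round(4))
E
```

```text
reel [ 0.4559 -0.3498  0.12  ]
platter [0.6325 0.1051 0.07  ]
boss [0.4528 0.3432 0.044 ]
noz [0.617  0.2809 0.034 ]
masttip [ 0.5909 -0.1199  0.2   ]
reel [ 0.455  -0.3464  0.12  ]
platter [0.6224 0.1086 0.07  ]
boss [0.4461 0.3424 0.044 ]
noz [0.6108 0.2771 0.034 ]
masttip [ 0.5807 -0.1192  0.2   ]
```

View pics/a.png

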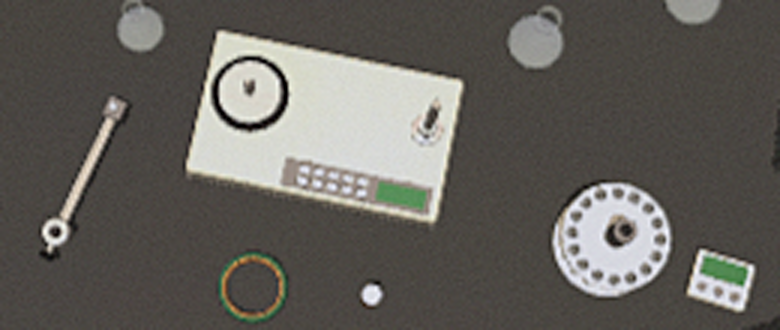

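View pics/b.png

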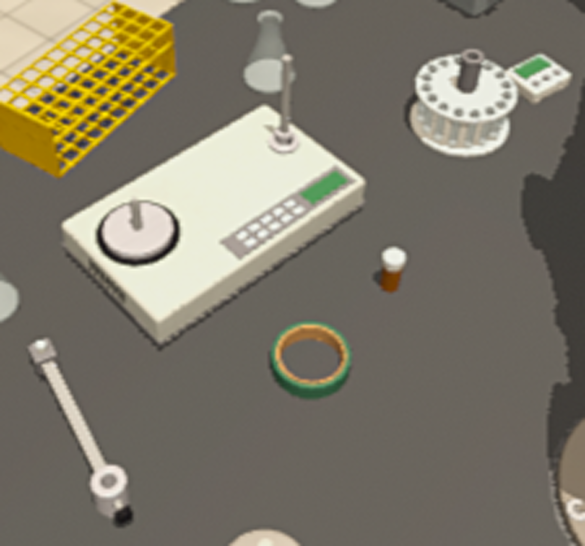

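>>> jog_arm(
  rows=[
    {"x": 39.5, "y": -24, "z": -8},
    {"x": 39.5, "y": -24, "z": -8},
    {"x": 39.5, "y": -24, "z": -8},
    {"x": 39.5, "y": -24, "z": -8},
    {"x": 39.5, "y": -24, "z": -8},
    {"x": 39.5, "y": -24, "z": -8},
    {"x": 39.5, "y": -24, "z": -8},
    {"x": 39.5, "y": -24, "z": -8},
  ],
)

```text
invalid input
```

```bash
python3 - <<'E'
from h import *
c=snap('wrist','w1'); print(c['vertical_fov'],np.round(c['world_from_camera'],3).tolist())
o=bot.get_obs(); print(o['eef_pos'],o['tool_rot'],o['q'].round(2))
E
```

```text
59.05483332836199 [[0.326, -0.904, -0.276, 0.292], [-0.945, -0.312, -0.094, -0.613], [-0.002, 0.291, -0.957, 0.373], [0.0, 0.0, 0.0, 1.0]]
[ 0.22038692 -0.6375424   0.23056157] [-6.59587247e-04  9.86184655e-01  1.65648323e-01 -1.54212565e-04] [ 1.13  0.48  0.02  1.56 -0.01  1.11 -0.08]
```

View pics/w1.png

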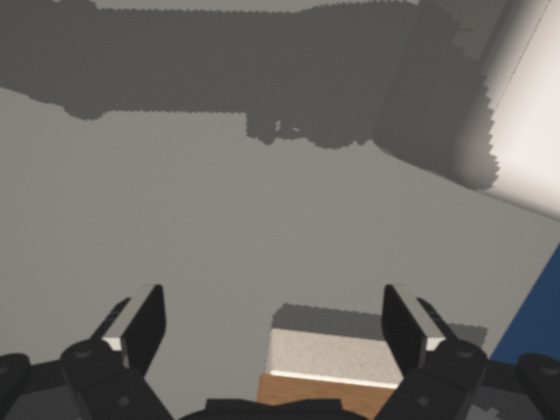

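The move was refused, so this is still the start view: fingers at the bottom near (140,310) and (410,310), jug at the right. I'll send every field this time.

>>> jog_arm(
  rows=[
    {"x": 39.5, "y": -24, "z": -8, "ax": 0, "ay": 0, "az": 0, "fingers": 85},
    {"x": 39.5, "y": -24, "z": -8, "ax": 0, "ay": 0, "az": 0, "fingers": 85},
    {"x": 39.5, "y": -24, "z": -8, "ax": 0, "ay": 0, "az": 0, "fingers": 85},
    {"x": 39.5, "y": -24, "z": -8, "ax": 0, "ay": 0, "az": 0, "fingers": 85},
    {"x": 39.5, "y": -24, "z": -8, "ax": 0, "ay": 0, "az": 0, "fingers": 85},
    {"x": 39.5, "y": -24, "z": -8, "ax": 0, "ay": 0, "az": 0, "fingers": 85},
    {"x": 39.5, "y": -24, "z": -8, "ax": 0, "ay": 0, "az": 0, "fingers": 85},
    {"x": 39.5, "y": -24, "z": -8, "ax": 0, "ay": 0, "az": 0, "fingers": 85},
  ],
)

```text
t: 0.95
eef_pos: [0.4572, -0.3516, 0.2955]
tool_rot: [-0.0, 0.986, 0.166, -0.0]
contact_force: [0.6, 0.3, -0.4]
gripper_width: 0.995
grasp_force: 0.0
```

```bash
python3 - <<'E'
from h import *
c=snap('wrist','w2'); print(np.round(c['world_from_camera'],3).tolist())
o=bot.get_obs(); print(o['eef_pos'],o['tool_rot'],o['q'].round(2))
print(proj('w2',[.456,-.352,.12]),proj('w2',[.456,-.352,.066]))
E
```

```text
[[0.326, -0.904, -0.275, 0.528], [-0.945, -0.312, -0.095, -0.327], [0.0, 0.291, -0.957, 0.438], [0.0, 0.0, 0.0, 1.0]]
[ 0.4642931  -0.3434904   0.29709248] [-0.00120383  0.9852569   0.17105291  0.00288096] [ 0.64  0.27 -0.14  1.71  0.03  1.17 -0.73]
[273.26165789 197.66506623] [273.2561163 185.2300382]
```

View pics/w2.png

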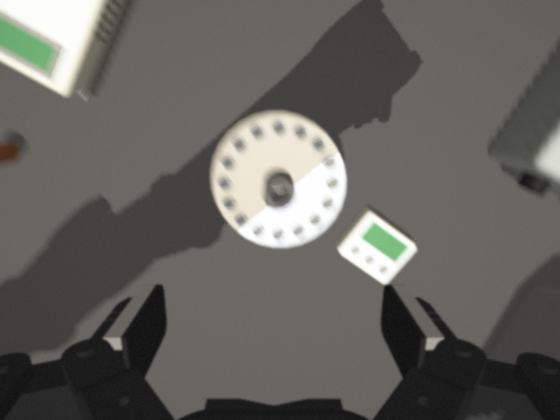

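The wrist view shows the reel clearly, with the disc centred at about (279,179), the neck top at (279,188) and the timer at (378,246).

```bash
python3 - <<'E'
from h import *
im=cv2.imread('pics/w2.png'); 
print(onz('w2',278.5,179,.066),onz('w2',279,189,.12))
o=bot.get_obs(); print(o['eef_pos'],o['tool_rot'],o['t'])
T=cam('w2')[0]; print(T[:3,3]-[.4572,-.3516,.2955])
E
```

```text
[ 0.46380591 -0.35493304  0.066     ] [ 0.46498382 -0.35420496  0.12      ]
[ 0.4642931  -0.3434904   0.29709248] [-0.00120383  0.9852569   0.17105291  0.00288096] 1.0
[0.07116268 0.02459375 0.14218058]
```

>>> jog_arm(
  rows=[
    {"x": 4, "y": 0, "z": 20, "ax": 0, "ay": 0, "az": 0, "fingers": 85},
    {"x": 0, "y": 0, "z": 30, "ax": 0, "ay": 0, "az": 0, "fingers": 85},
    {"x": 0, "y": 0, "z": 25, "ax": 0, "ay": 0, "az": 0, "fingers": 85},
    {"x": 0, "y": 0, "z": 15, "ax": 0, "ay": 0, "az": 0, "fingers": 85},
    {"x": 0, "y": 0, "z": 5, "ax": 0, "ay": 0, "az": 0, "fingers": 85},
    {"x": 0, "y": 0, "z": 0, "ax": 0, "ay": 0, "az": 0, "fingers": 85},
    {"x": 0, "y": 0, "z": 0, "ax": 0, "ay": 0, "az": 0, "fingers": 85},
    {"x": 0, "y": 0, "z": 0, "ax": 0, "ay": 0, "az": 0, "fingers": 85},
  ],
)

```text
t: 1.8
eef_pos: [0.4608, -0.3524, 0.2015]
tool_rot: [0.001, 0.986, 0.166, 0.001]
contact_force: [0.3, 0.7, 0.0]
gripper_width: 0.998
grasp_force: 0.0
```

```bash
python3 - <<'E'
from h import *
c=snap('wrist','w3')
o=bot.get_obs(); print(o['eef_pos'],o['tool_rot'],o['t'],cam('w3')[0][:3,3])
im=c['pixels'].astype(int)
g=cv2.cvtColor(c['pixels'],cv2.COLOR_RGB2GRAY); m=((g>150)).astype(np.uint8); m[300:]=0
m=cv2.morphologyEx(m,cv2.MORPH_CLOSE,np.ones((25,25)))
n,l,s,ce=cv2.connectedComponentsWithStats(m)
for i in range(1,n):
    if s[i,4]>800: print(s[i],ce[i])
E
```

```text
[ 0.46074602 -0.35238984  0.20136999] [6.46108615e-04 9.86199553e-01 1.65558279e-01 6.93548042e-04] 1.85 [ 0.53170393 -0.32766661  0.34368923]
[   0    0   35   99 1998] [11.26376376 37.6011011 ]
[  194   123   258   177 25148] [297.5025847  218.08585176]
```

View pics/w3.png

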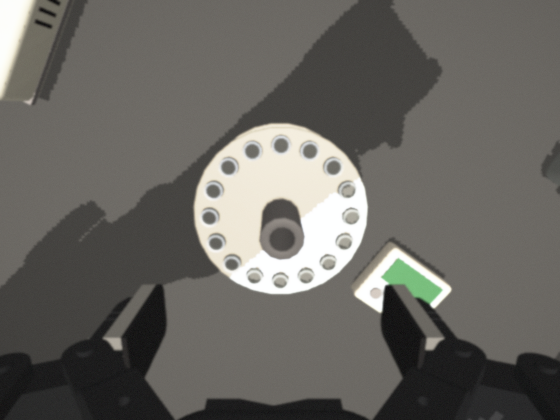

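The neck mouth is at (282,237), the ring of tube rims is centred at about (280.5,213), and the timer is at (400,285), clear of the right finger.

```bash
python3 - <<'E'
from h import *
print(onz('w3',282,237,.12),onz('w3',280.5,213.5,.071))
R=np.array([[.945,.327],[.327,-.945]])
print(proj('w3',[.4608,-.3524,.12]))
E
```

```text
[ 0.45859681 -0.35920239  0.12      ] [ 0.46017379 -0.35869209  0.071     ]
[273.0668267  230.62685129]
```

>>> jog_arm(
  rows=[
    {"x": -3.5, "y": 5.5, "z": 15, "ax": 0, "ay": 0, "az": 0, "fingers": 85},
    {"x": 0, "y": 0, "z": 30, "ax": 0, "ay": 0, "az": 0, "fingers": 85},
    {"x": 0, "y": 0, "z": 30, "ax": 0, "ay": 0, "az": 0, "fingers": 85},
    {"x": 0, "y": 0, "z": 25, "ax": 0, "ay": 0, "az": 0, "fingers": 85},
    {"x": 0, "y": 0, "z": 15, "ax": 0, "ay": 0, "az": 0, "fingers": 85},
    {"x": 0, "y": 0, "z": 6, "ax": 0, "ay": 0, "az": 0, "fingers": 85},
    {"x": 0, "y": 0, "z": 0, "ax": 0, "ay": 0, "az": 0, "fingers": 60},
    {"x": 0, "y": 0, "z": 0, "ax": 0, "ay": 0, "az": 0, "fingers": 40},
  ],
  force=60,
)

```text
t: 2.65
eef_pos: [0.4594, -0.3589, 0.0802]
tool_rot: [0.001, 0.986, 0.166, 0.001]
contact_force: [-0.2, 0.5, 0.2]
gripper_width: 0.68
grasp_force: 0.0
```

>>> jog_arm(
  rows=[
    {"x": 0, "y": 0, "z": 0, "ax": 0, "ay": 0, "az": 0, "fingers": 34},
    {"x": 0, "y": 0, "z": 0, "ax": 0, "ay": 0, "az": 0, "fingers": 28},
    {"x": 0, "y": 0, "z": 0, "ax": 0, "ay": 0, "az": 0, "fingers": 20},
    {"x": 0, "y": 0, "z": 0, "ax": 0, "ay": 0, "az": 0, "fingers": 20},
    {"x": 0, "y": 0, "z": 0, "ax": 0, "ay": 0, "az": 0, "fingers": 20},
    {"x": 0, "y": 0, "z": 0, "ax": 0, "ay": 0, "az": 0, "fingers": 20},
    {"x": 0, "y": 0, "z": 0, "ax": 0, "ay": 0, "az": 0, "fingers": 20},
    {"x": 0, "y": 0, "z": 0, "ax": 0, "ay": 0, "az": 0, "fingers": 20},
  ],
)

```text
t: 3.45
eef_pos: [0.4594, -0.3589, 0.0804]
tool_rot: [0.001, 0.986, 0.166, 0.001]
contact_force: [-1.0, -0.4, 6.4]
gripper_width: 0.328
grasp_force: 59.4
```

>>> jog_arm(
  rows=[
    {"x": 0, "y": 0, "z": -5, "ax": 0, "ay": 0, "az": 0, "fingers": 20},
    {"x": 0, "y": 0, "z": -15, "ax": 0, "ay": 0, "az": 0, "fingers": 20},
    {"x": 0, "y": 0, "z": -25, "ax": 0, "ay": 0, "az": 0, "fingers": 20},
    {"x": 0, "y": 0, "z": -35, "ax": 0, "ay": 0, "az": 0, "fingers": 20},
    {"x": 0, "y": 0, "z": -35, "ax": 0, "ay": 0, "az": 0, "fingers": 20},
    {"x": 0, "y": -5, "z": -30, "ax": 0, "ay": 0, "az": 0, "fingers": 20},
    {"x": 4, "y": -10, "z": -20, "ax": 0, "ay": 0, "az": 0, "fingers": 20},
    {"x": 10, "y": -20, "z": -5, "ax": 0, "ay": 0, "az": 0, "fingers": 20},
  ],
)

```text
t: 4.25
eef_pos: [0.4605, -0.3226, 0.2528]
tool_rot: [0.002, 0.986, 0.164, 0.001]
contact_force: [-0.4, -0.4, -4.1]
gripper_width: 0.328
grasp_force: 60.0
```

>>> jog_arm(
  rows=[
    {"x": 14, "y": -30, "z": 0, "ax": 0, "ay": 0, "az": 0, "fingers": 20},
    {"x": 18, "y": -38, "z": 0, "ax": 0, "ay": 0, "az": 0, "fingers": 20},
    {"x": 20, "y": -42, "z": 0, "ax": 0, "ay": 0, "az": 0, "fingers": 20},
    {"x": 20, "y": -42, "z": 0, "ax": 0, "ay": 0, "az": 0, "fingers": 20},
    {"x": 20, "y": -42, "z": 0, "ax": 0, "ay": 0, "az": 0, "fingers": 20},
    {"x": 20, "y": -42, "z": 0, "ax": 0, "ay": 0, "az": 0, "fingers": 20},
    {"x": 18, "y": -40, "z": 0, "ax": 0, "ay": 0, "az": 0, "fingers": 20},
    {"x": 16, "y": -32, "z": 0, "ax": 0, "ay": 0, "az": 0, "fingers": 20},
  ],
)

```text
t: 5.05
eef_pos: [0.497, 0.021, 0.2499]
tool_rot: [-0.0, 0.986, 0.167, -0.0]
contact_force: [0.4, 0.0, -3.5]
gripper_width: 0.33
grasp_force: 60.0
```

>>> jog_arm(
  rows=[
    {"x": 12, "y": -24, "z": 0, "ax": 0, "ay": 0, "az": 0, "fingers": 20},
    {"x": 7, "y": -13, "z": 0, "ax": 0, "ay": 0, "az": 0, "fingers": 20},
    {"x": 3, "y": -6, "z": 0, "ax": 0, "ay": 0, "az": 0, "fingers": 20},
    {"x": 0, "y": 0, "z": 0, "ax": 0, "ay": 0, "az": 0, "fingers": 20},
    {"x": 0, "y": 0, "z": 0, "ax": 0, "ay": 0, "az": 0, "fingers": 20},
    {"x": 0, "y": 0, "z": 0, "ax": 0, "ay": 0, "az": 0, "fingers": 20},
    {"x": 0, "y": 0, "z": 0, "ax": 0, "ay": 0, "az": 0, "fingers": 20},
    {"x": 0, "y": 0, "z": 0, "ax": 0, "ay": 0, "az": 0, "fingers": 20},
  ],
)

```text
t: 5.85
eef_pos: [0.5046, 0.0653, 0.2493]
tool_rot: [0.0, 0.986, 0.165, -0.0]
contact_force: [0.7, -0.7, -4.4]
gripper_width: 0.327
grasp_force: 60.0
```

```bash
python3 - <<'E'
from h import *
c=snap('wrist','w4');snap('side','s4');snap('top','t4')
o=bot.get_obs(); print(o['eef_pos'],o['tool_rot'],o['t'],o['q'].round(2),o['contact_force'],o['gripper_width'])
print(proj('w4',[.628,.107,.12]),proj('w4',[.628,.107,.07]))
E
```

```text
[0.5046452  0.06574152 0.24929388] [ 2.59941790e-05  9.86219227e-01  1.65443750e-01 -1.59626689e-05] 6.0 [ 0.1   0.21 -0.4   1.9   0.1   1.04 -1.58] [ 0.11094181 -0.91722493 -4.34850575] 0.32904427019208143
[274.22511122  19.31590609] [274.04545679  33.66002983]
```

View pics/w4.png

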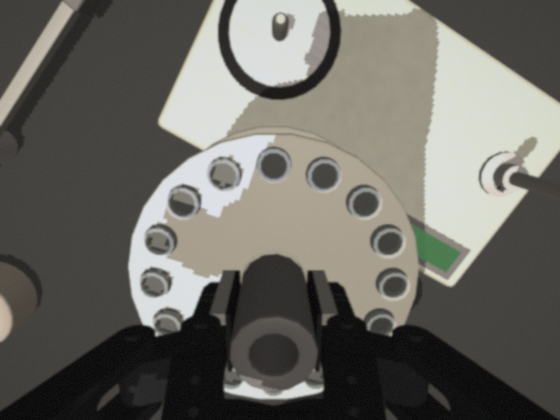

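The wrist view shows the spindle tip at (280.5,18) and its base at about (280,36). The reel is gripped with its neck top at (275,350) and eleven tube rims visible around the disc. The mast foot is at the right, (500,175). I'll fit the ring to find the reel's axis relative to the spindle.

```bash
python3 - <<'E'
from h import *
from scipy.optimize import least_squares
P=np.array([(225,173),(274,165),(323,175),(363,202),(388,241),(395,284),(379,323),(167,323),(155,282),(160,240),(184,202)],float)
def res(p):
    out=[]
    for (u,v) in P:
        q=onz('w4',u,v,p[2]); out.append(np.hypot(*(q[:2]-p[:2]))-.055)
    return out
for z in (None,.24):
    if z is None: r=least_squares(res,[.505,.065,.24])
    else: r=least_squares(lambda p:res([p[0],p[1],z]),[.505,.065])
    print(r.x,np.abs(r.fun).max())
print('neck',onz('w4',274.5,349,.289))
for z,uv in ((.12,(280.5,18)),(.07,(280,36))): print('spindle',onz('w4',*uv,z))
# platter white/black ellipse fit
g=cv2.cvtColor(cv2.imread('pics/w4.png'),cv2.COLOR_BGR2GRAY)
m=((g<70)).astype(np.uint8); m[105:]=0; m[:,:210]=0; m[:,350:]=0
ys,xs=np.nonzero(m); Q=np.array([onz('w4',u,v,.07)[:2] for u,v in zip(xs,ys)])
rr=np.hypot(*(Q-[.628,.107]).T); k=(rr>.03)&(rr<.06); Q=Q[k]
r=least_squares(lambda p:np.hypot(*(Q-p[:2]).T)-p[2],[.628,.107,.042],loss='soft_l1',f_scale=.002);print('platter ring',r.x,k.sum())
b=cv2.imread('pics/s4.png')[130:330,160:400]; cv2.imwrite('pics/s4c.png',cv2.resize(b,None,fx=2.5,fy=2.5))
E
```

```text
[0.50192467 0.06408181 0.2362752 ] 0.0009625013562557447
[0.5024125  0.06426389] 0.002426743559441745
neck [0.50509818 0.06505852 0.289     ]
spindle [0.63007295 0.10335631 0.12      ]
spindle [0.62794453 0.10202093 0.07      ]
platter ring [0.62900598 0.10324684 0.04405835] 2458
```

View pics/s4c.png

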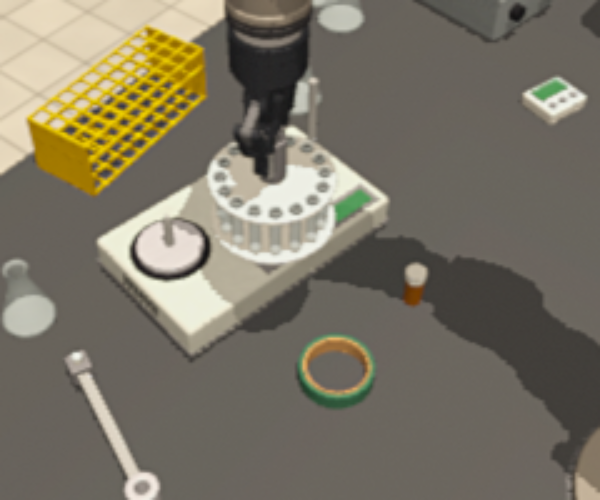

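>>> jog_arm(
  rows=[
    {"x": 10, "y": 1, "z": 0, "ax": 0, "ay": 0, "az": 0, "fingers": 20},
    {"x": 25, "y": 1, "z": 0, "ax": 0, "ay": 0, "az": 0, "fingers": 20},
    {"x": 35, "y": 1, "z": 0, "ax": 0, "ay": 0, "az": 0, "fingers": 20},
    {"x": 32, "y": 1, "z": 0, "ax": 0, "ay": 0, "az": 0, "fingers": 20},
    {"x": 20, "y": 0.5, "z": 5, "ax": 0, "ay": 0, "az": 0, "fingers": 20},
    {"x": 10, "y": 0, "z": 10, "ax": 0, "ay": 0, "az": 0, "fingers": 20},
    {"x": 0, "y": 0, "z": 10, "ax": 0, "ay": 0, "az": 0, "fingers": 20},
    {"x": 0, "y": 0, "z": 5, "ax": 0, "ay": 0, "az": 0, "fingers": 20},
  ],
)

```text
t: 6.8
eef_pos: [0.6293, 0.1043, 0.2171]
tool_rot: [0.0, 0.986, 0.166, -0.002]
contact_force: [-0.8, -0.4, -5.1]
gripper_width: 0.327
grasp_force: 60.0
```

```bash
python3 - <<'E'
from h import *
snap('side','s5');snap('wrist','w5');snap('top','t5')
o=bot.get_obs(); print(o['eef_pos'],o['tool_rot'],o['t'],o['contact_force'])
b=cv2.imread('pics/s5.png')[165:265,185:275]; c=cv2.imread('pics/s0.png') if 0 else cv2.imread('pics/side0.png')[165:265,185:275]
w=cv2.resize(np.hstack([b,c]),None,fx=4,fy=4,interpolation=cv2.INTER_CUBIC); cv2.imwrite('pics/s5c.png',w)
E
```

```text
[0.62978001 0.1042242  0.21882047] [ 2.54057912e-04  9.86209391e-01  1.65500231e-01 -8.04182424e-04] 6.95 [-0.38026425 -0.3106689  -4.30406398]
```

View pics/s5c.png

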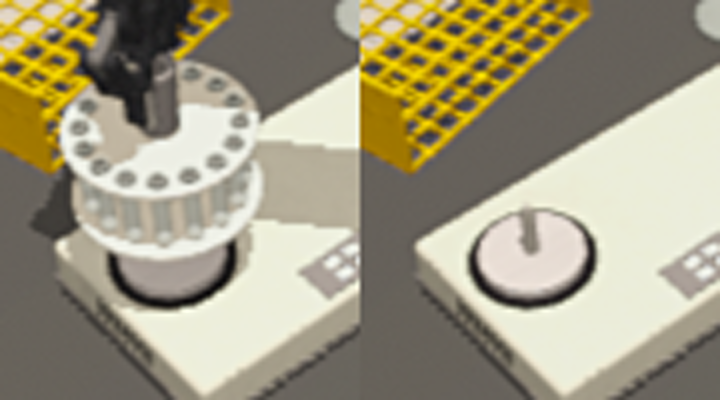

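The side crop (4x) shows the reel hovering level over the platter, with rims around (160,128) and the platter ring centred at (172,257). I'll compare the two in this same camera.

```bash
python3 - <<'E'
from h import *
from scipy.optimize import least_squares
o=np.array([185,165])
P=o+np.array([(193,73),(232,100),(241,121),(236,142),(217,161),(190,176),(158,182),(127,180),(100,168),(84,149),(79,127),(88,105)])/4
E=o+np.array([(107,257),(237,257),(172,206),(172,308)])/4
def fit(P,z,r):
    Q=np.array([onz('side0',u,v,z)[:2] for u,v in P]); s=least_squares(lambda p:np.hypot(*(Q-p).T)-r,Q.mean(0)); return s.x,s.fun.std()
for z in (.204,.209): print('reel',z,fit(P,z,.055))
print('platter',fit(E,.07,.044)); print('tip',onz('side0',*(o+np.array([167,210])/4),.12))
# wrist ring: dark-ring template via circle of tubes in w5 relative to w4
a=cv2.imread('pics/w4.png',0);b=cv2.imread('pics/w5.png',0)
print(cv2.phaseCorrelate(a[150:330,130:420].astype(np.float32),b[150:330,130:420].astype(np.float32)))
# top cam: reel disc & platter
g0=cv2.imread('pics/top0.png',0);
for n in ('t5',):
    d=np.abs(cv2.imread(f'pics/{n}.png',0).astype(int)-g0)>25
    print(proj('top0',[.629,.104,.209]),proj('top0',[.629,.104,.07]))
E
```

```text
reel 0.204 (array([0.62316252, 0.10464304]), np.float64(0.0005791935265888559))
reel 0.209 (array([0.61949296, 0.10799694]), np.float64(0.000583218680490913))
platter (array([0.62263401, 0.10817052]), np.float64(0.001048176688900652))
tip [0.62278051 0.10778886 0.12      ]
((0.12277505257478083, 0.1253123529727418), 0.9063163028293186)
[261.70470638 176.24610354] [263.25529654 185.88738853]
```

>>> jog_arm(
  rows=[
    {"x": 1, "y": 0.3, "z": 2, "ax": 0, "ay": 0, "az": 0, "fingers": 20},
    {"x": 1, "y": 0.3, "z": 4, "ax": 0, "ay": 0, "az": 0, "fingers": 20},
    {"x": 0, "y": 0, "z": 4, "ax": 0, "ay": 0, "az": 0, "fingers": 20},
    {"x": 0, "y": 0, "z": 4, "ax": 0, "ay": 0, "az": 0, "fingers": 20},
    {"x": 0, "y": 0, "z": 4, "ax": 0, "ay": 0, "az": 0, "fingers": 20},
    {"x": 0, "y": 0, "z": 3, "ax": 0, "ay": 0, "az": 0, "fingers": 20},
    {"x": 0, "y": 0, "z": 2, "ax": 0, "ay": 0, "az": 0, "fingers": 20},
    {"x": 0, "y": 0, "z": 1, "ax": 0, "ay": 0, "az": 0, "fingers": 20},
  ],
)

```text
t: 7.75
eef_pos: [0.6329, 0.1049, 0.195]
tool_rot: [0.0, 0.986, 0.166, -0.0]
contact_force: [-0.3, -0.1, -4.6]
gripper_width: 0.326
grasp_force: 60.0
```

>>> jog_arm(
  rows=[
    {"x": 0, "y": 0, "z": 1, "ax": 0, "ay": 0, "az": 0, "fingers": 20},
    {"x": 0, "y": 0, "z": 1, "ax": 0, "ay": 0, "az": 0, "fingers": 20},
    {"x": 0, "y": 0, "z": 1, "ax": 0, "ay": 0, "az": 0, "fingers": 20},
    {"x": 0, "y": 0, "z": 1, "ax": 0, "ay": 0, "az": 0, "fingers": 20},
    {"x": 0, "y": 0, "z": 0, "ax": 0, "ay": 0, "az": 0, "fingers": 20},
    {"x": 0, "y": 0, "z": 0, "ax": 0, "ay": 0, "az": 0, "fingers": 20},
    {"x": 0, "y": 0, "z": 0, "ax": 0, "ay": 0, "az": 0, "fingers": 20},
    {"x": 0, "y": 0, "z": 0, "ax": 0, "ay": 0, "az": 0, "fingers": 20},
  ],
)

```text
t: 8.55
eef_pos: [0.633, 0.1049, 0.1914]
tool_rot: [-0.0, 0.986, 0.166, 0.0]
contact_force: [-0.0, 0.3, -5.1]
gripper_width: 0.328
grasp_force: 60.0
```

>>> jog_arm(
  rows=[
    {"x": -0.5, "y": 0, "z": 1, "ax": 0, "ay": 0, "az": 0, "fingers": 20},
    {"x": -0.5, "y": 0, "z": 1, "ax": 0, "ay": 0, "az": 0, "fingers": 20},
    {"x": 0, "y": 0, "z": 1.5, "ax": 0, "ay": 0, "az": 0, "fingers": 20},
    {"x": 0, "y": 0, "z": 1.5, "ax": 0, "ay": 0, "az": 0, "fingers": 20},
    {"x": 0, "y": 0, "z": 1.5, "ax": 0, "ay": 0, "az": 0, "fingers": 20},
    {"x": 0, "y": 0, "z": 1.5, "ax": 0, "ay": 0, "az": 0, "fingers": 20},
    {"x": 0, "y": 0, "z": 1, "ax": 0, "ay": 0, "az": 0, "fingers": 20},
    {"x": 0, "y": 0, "z": 0, "ax": 0, "ay": 0, "az": 0, "fingers": 20},
  ],
)

```text
t: 9.35
eef_pos: [0.6319, 0.1045, 0.1821]
tool_rot: [0.0, 0.986, 0.166, -0.0]
contact_force: [0.1, -0.4, -4.7]
gripper_width: 0.325
grasp_force: 60.0
```

>>> jog_arm(
  rows=[
    {"x": 0, "y": 0, "z": 1.5, "ax": 0, "ay": 0, "az": 0, "fingers": 20},
    {"x": 0, "y": 0, "z": 2, "ax": 0, "ay": 0, "az": 0, "fingers": 20},
    {"x": 0, "y": 0, "z": 2, "ax": 0, "ay": 0, "az": 0, "fingers": 20},
    {"x": 0, "y": 0, "z": 2, "ax": 0, "ay": 0, "az": 0, "fingers": 20},
    {"x": 0, "y": 0, "z": 2, "ax": 0, "ay": 0, "az": 0, "fingers": 20},
    {"x": 0, "y": 0, "z": 2, "ax": 0, "ay": 0, "az": 0, "fingers": 20},
    {"x": 0, "y": 0, "z": 1, "ax": 0, "ay": 0, "az": 0, "fingers": 20},
    {"x": 0, "y": 0, "z": 0, "ax": 0, "ay": 0, "az": 0, "fingers": 20},
  ],
)

```text
t: 10.15
eef_pos: [0.6319, 0.1045, 0.1696]
tool_rot: [0.0, 0.986, 0.166, -0.0]
contact_force: [0.7, -0.4, -3.8]
gripper_width: 0.327
grasp_force: 60.0
```

>>> jog_arm(
  rows=[
    {"x": 0, "y": 0, "z": 1.5, "ax": 0, "ay": 0, "az": 0, "fingers": 20},
    {"x": 0, "y": 0, "z": 2, "ax": 0, "ay": 0, "az": 0, "fingers": 20},
    {"x": 0, "y": 0, "z": 2, "ax": 0, "ay": 0, "az": 0, "fingers": 20},
    {"x": 0, "y": 0, "z": 2, "ax": 0, "ay": 0, "az": 0, "fingers": 20},
    {"x": 0, "y": 0, "z": 2, "ax": 0, "ay": 0, "az": 0, "fingers": 20},
    {"x": 0, "y": 0, "z": 2, "ax": 0, "ay": 0, "az": 0, "fingers": 20},
    {"x": 0, "y": 0, "z": 1, "ax": 0, "ay": 0, "az": 0, "fingers": 20},
    {"x": 0, "y": 0, "z": 0, "ax": 0, "ay": 0, "az": 0, "fingers": 20},
  ],
)

```text
t: 10.95
eef_pos: [0.6319, 0.1045, 0.1571]
tool_rot: [0.0, 0.986, 0.166, -0.0]
contact_force: [-0.4, -0.2, -4.5]
gripper_width: 0.328
grasp_force: 60.0
```

Last 6–7 mm, slowly.

>>> jog_arm(
  rows=[
    {"x": 0, "y": 0, "z": 1, "ax": 0, "ay": 0, "az": 0, "fingers": 20},
    {"x": 0, "y": 0, "z": 1, "ax": 0, "ay": 0, "az": 0, "fingers": 20},
    {"x": 0, "y": 0, "z": 1, "ax": 0, "ay": 0, "az": 0, "fingers": 20},
    {"x": 0, "y": 0, "z": 1, "ax": 0, "ay": 0, "az": 0, "fingers": 20},
    {"x": 0, "y": 0, "z": 0.5, "ax": 0, "ay": 0, "az": 0, "fingers": 20},
    {"x": 0, "y": 0, "z": 0.5, "ax": 0, "ay": 0, "az": 0, "fingers": 20},
    {"x": 0, "y": 0, "z": 0.5, "ax": 0, "ay": 0, "az": 0, "fingers": 20},
    {"x": 0, "y": 0, "z": 0, "ax": 0, "ay": 0, "az": 0, "fingers": 20},
  ],
)

```text
t: 11.75
eef_pos: [0.632, 0.1045, 0.1517]
tool_rot: [0.0, 0.986, 0.166, -0.0]
contact_force: [0.0, 0.4, -4.6]
gripper_width: 0.333
grasp_force: 60.0
```

>>> jog_arm(
  rows=[
    {"x": 0, "y": 0, "z": 0.5, "ax": 0, "ay": 0, "az": 0, "fingers": 20},
    {"x": 0, "y": 0, "z": 0.5, "ax": 0, "ay": 0, "az": 0, "fingers": 20},
    {"x": 0, "y": 0, "z": 0.3, "ax": 0, "ay": 0, "az": 0, "fingers": 20},
    {"x": 0, "y": 0, "z": 0, "ax": 0, "ay": 0, "az": 0, "fingers": 20},
    {"x": 0, "y": 0, "z": 0, "ax": 0, "ay": 0, "az": 0, "fingers": 20},
    {"x": 0, "y": 0, "z": 0, "ax": 0, "ay": 0, "az": 0, "fingers": 20},
    {"x": 0, "y": 0, "z": 0, "ax": 0, "ay": 0, "az": 0, "fingers": 20},
    {"x": 0, "y": 0, "z": 0, "ax": 0, "ay": 0, "az": 0, "fingers": 20},
  ],
)

```text
t: 12.55
eef_pos: [0.632, 0.1046, 0.1506]
tool_rot: [-0.0, 0.986, 0.166, 0.0]
contact_force: [-0.7, -0.2, -3.4]
gripper_width: 0.331
grasp_force: 60.2
```

>>> jog_arm(
  rows=[
    {"x": 0, "y": 0, "z": 0.4, "ax": 0, "ay": 0, "az": 0, "fingers": 20},
    {"x": 0, "y": 0, "z": 0.4, "ax": 0, "ay": 0, "az": 0, "fingers": 20},
    {"x": 0, "y": 0, "z": 0.2, "ax": 0, "ay": 0, "az": 0, "fingers": 20},
    {"x": 0, "y": 0, "z": 0, "ax": 0, "ay": 0, "az": 0, "fingers": 20},
    {"x": 0, "y": 0, "z": 0, "ax": 0, "ay": 0, "az": 0, "fingers": 20},
    {"x": 0, "y": 0, "z": 0, "ax": 0, "ay": 0, "az": 0, "fingers": 20},
    {"x": 0, "y": 0, "z": 0, "ax": 0, "ay": 0, "az": 0, "fingers": 20},
    {"x": 0, "y": 0, "z": 0, "ax": 0, "ay": 0, "az": 0, "fingers": 20},
  ],
)

```text
t: 13.35
eef_pos: [0.6321, 0.1046, 0.1505]
tool_rot: [0.0, 0.986, 0.166, 0.0]
contact_force: [-3.9, -0.6, 5.4]
gripper_width: 0.326
grasp_force: 61.1
```

>>> jog_arm(
  rows=[
    {"x": 0, "y": 0, "z": 0, "ax": 0, "ay": 0, "az": 0, "fingers": 32},
    {"x": 0, "y": 0, "z": 0, "ax": 0, "ay": 0, "az": 0, "fingers": 36},
    {"x": 0, "y": 0, "z": 0, "ax": 0, "ay": 0, "az": 0, "fingers": 42},
    {"x": 0, "y": 0, "z": 0, "ax": 0, "ay": 0, "az": 0, "fingers": 50},
    {"x": 0, "y": 0, "z": 0, "ax": 0, "ay": 0, "az": 0, "fingers": 56},
    {"x": 0, "y": 0, "z": 0, "ax": 0, "ay": 0, "az": 0, "fingers": 60},
    {"x": 0, "y": 0, "z": -3, "ax": 0, "ay": 0, "az": 0, "fingers": 60},
    {"x": 0, "y": 0, "z": -10, "ax": 0, "ay": 0, "az": 0, "fingers": 60},
  ],
)

```text
t: 14.15
eef_pos: [0.6313, 0.1044, 0.162]
tool_rot: [0.0, 0.986, 0.166, -0.001]
contact_force: [0.0, -0.5, 0.8]
gripper_width: 0.702
grasp_force: 0.0
```

>>> jog_arm(
  rows=[
    {"x": 0, "y": 0, "z": -25, "ax": 0, "ay": 0, "az": 0, "fingers": 60},
    {"x": 0, "y": 0, "z": -40, "ax": 0, "ay": 0, "az": 0, "fingers": 60},
    {"x": 0, "y": 0, "z": -30, "ax": 0, "ay": 0, "az": 0, "fingers": 60},
    {"x": -10, "y": 0, "z": -15, "ax": 0, "ay": 0, "az": 0, "fingers": 60},
    {"x": -30, "y": 0, "z": 0, "ax": 0, "ay": 0, "az": 0, "fingers": 60},
    {"x": -20, "y": 0, "z": 0, "ax": 0, "ay": 0, "az": 0, "fingers": 60},
    {"x": 0, "y": 0, "z": 0, "ax": 0, "ay": 0, "az": 0, "fingers": 60},
    {"x": 0, "y": 0, "z": 0, "ax": 0, "ay": 0, "az": 0, "fingers": 60},
  ],
)

```text
t: 14.95
eef_pos: [0.5748, 0.0846, 0.2726]
tool_rot: [0.0, 0.986, 0.165, 0.0]
contact_force: [0.4, 0.1, -0.0]
gripper_width: 0.704
grasp_force: 0.0
```

```bash
python3 - <<'E'
from h import *
c=snap('wrist','w6'); snap('side','s6'); snap('top','t6')
o=bot.get_obs(); print(o['eef_pos'],o['tool_rot'],o['t'],o['q'].round(2))
print('pred neck',proj('w6',[.631,.104,.19]), 'mast',proj('w6',[.59,-.122,.2]))
g=cv2.cvtColor(c['pixels'],cv2.COLOR_RGB2GRAY); g=cv2.medianBlur(g,3)
cr=cv2.HoughCircles(g,cv2.HOUGH_GRADIENT,1,12,param1=100,param2=16,minRadius=5,maxRadius=14)
print(cr[0].round(0).tolist()[:40] if cr is not None else None)
cr=cv2.HoughCircles(g,cv2.HOUGH_GRADIENT,1,30,param1=100,param2=30,minRadius=60,maxRadius=140); print(cr)
E
```

```text
[0.57569175 0.08522749 0.27228776] [-1.34648455e-04  9.86173850e-01  1.65713968e-01 -2.04965653e-05] 15.1 [ 0.06  0.32 -0.39  1.71  0.13  1.14 -1.61]
pred neck [273.20896972 134.71534091] mast [579.04707239 311.41701859]
[[246.0, 198.0, 9.0], [272.0, 138.0, 13.0], [274.0, 202.0, 10.0], [206.0, 160.0, 9.0], [244.0, 56.0, 10.0], [342.0, 102.0, 10.0], [274.0, 50.0, 11.0], [302.0, 58.0, 11.0], [300.0, 198.0, 9.0], [322.0, 182.0, 10.0], [2.0, 218.0, 13.0], [346.0, 130.0, 10.0], [332.0, 378.0, 11.0], [218.0, 76.0, 10.0], [200.0, 100.0, 8.0], [342.0, 160.0, 7.0], [326.0, 76.0, 10.0], [86.0, 82.0, 6.0], [474.0, 246.0, 13.0], [226.0, 184.0, 7.0], [200.0, 132.0, 7.0]]
[[[273.5 123.5  93. ]]]
```

```bash
python3 - <<'E'
from h import *
from scipy.optimize import least_squares
P=np.array([(246,198),(274,202),(206,160),(244,56),(342,102),(274,50),(302,58),(300,198),(322,182),(346,130),(218,76),(200,100),(342,160),(326,76),(226,184),(200,132)],float)
def res(p):
    a=np.hypot; out=[]
    T,f,cx,cy=cam('w6'); d=np.c_[(P[:,0]-cx)/f,(P[:,1]-cy)/f,np.ones(len(P))]@T[:3,:3].T; o=T[:3,3]
    n=np.array([p[3],p[4],1]); n/=np.linalg.norm(n); c=p[:3]
    Q=o+d*((c-o)@n/(d@n))[:,None]
    return np.linalg.norm(Q-c,axis=1)-.055
r=least_squares(res,[.63,.104,.141,0,0]);J=np.linalg.inv(r.jac.T@r.jac);print(r.x.round(4),(np.sqrt(np.diag(J))*r.fun.std()).round(4))
r=least_squares(lambda p:res([*p,0,0]),[.63,.104,.141]);print(r.x.round(4),r.fun.std())
print('neck',onz('w6',272,138,.19))
# top & side crop measures of the mast: find mast by line of bright pixels - print dist estimates
for n in('t6','s6'): 
    print(n,[proj(n,[.59,-.122,z]).round(1) for z in(.06,.2)])
E
```

```text
[ 0.6281  0.1048  0.1344 -0.1502  0.0747] [0.0005 0.0006 0.0018 0.0477 0.0483]Traceback (most recent call last):
  File "<stdin>", line 11, in <module>
    return func(*args, **kwargs)
    vector_fun = VectorFunction(
        fun_wrapped,
    ...<6 lines>...
        workers=workers
    )
    self._update_fun()
    ~~~~~~~~~~~~~~~~^^
    self.f = self.fun_wrapped(xp_copy(self.x))
             ~~~~~~~~~~~~~~~~^^^^^^^^^^^^^^^^^
    return np.atleast_1d(self.fun(x))
                         ~~~~~~~~^^^
    return self.f(x, *self.args, **self.kwargs)
           ~~~~~~^^^^^^^^^^^^^^^^^^^^^^^^^^^^^^
  File "<stdin>", line 11, in <lambda>
  File "<stdin>", line 7, in res
numpy._core._exceptions._UFuncOutputCastingError: Cannot cast ufunc 'divide' output from dtype('float64') to dtype('int64') with casting rule 'same_kind'
```

>>> jog_arm(
  rows=[
    {"x": 0, "y": -15, "z": 0, "ax": 0, "ay": 0, "az": 0, "fingers": 60},
    {"x": 0, "y": -35, "z": 0, "ax": 0, "ay": 0, "az": 0, "fingers": 60},
    {"x": 0, "y": -45, "z": 0, "ax": 0, "ay": 0, "az": 0, "fingers": 60},
    {"x": 0, "y": -45, "z": 0, "ax": 0, "ay": 0, "az": 0, "fingers": 60},
    {"x": 0, "y": -45, "z": 0, "ax": 0, "ay": 0, "az": 0, "fingers": 60},
    {"x": 0, "y": -37, "z": 0, "ax": 0, "ay": 0, "az": 0, "fingers": 60},
    {"x": 0, "y": -20, "z": 0, "ax": 0, "ay": 0, "az": 0, "fingers": 60},
    {"x": 0, "y": -10, "z": 0, "ax": 0, "ay": 0, "az": 0, "fingers": 60},
  ],
)

```text
t: 15.9
eef_pos: [0.4908, 0.3271, 0.2724]
tool_rot: [-0.001, 0.986, 0.168, -0.0]
contact_force: [-0.4, -0.9, 0.2]
gripper_width: 0.707
grasp_force: 0.0
```

>>> jog_arm(
  rows=[
    {"x": 0, "y": 0, "z": 10, "ax": 0, "ay": 0, "az": 4, "fingers": 60},
    {"x": 0, "y": 0, "z": 20, "ax": 0, "ay": 0, "az": 8, "fingers": 60},
    {"x": 0, "y": 0, "z": 20, "ax": 0, "ay": 0, "az": 8, "fingers": 60},
    {"x": 0, "y": 0, "z": 10, "ax": 0, "ay": 0, "az": 8, "fingers": 60},
    {"x": 0, "y": 0, "z": 2, "ax": 0, "ay": 0, "az": 8, "fingers": 60},
    {"x": 0, "y": 0, "z": 0, "ax": 0, "ay": 0, "az": 4.4, "fingers": 60},
    {"x": 0, "y": 0, "z": 0, "ax": 0, "ay": 0, "az": 0, "fingers": 60},
    {"x": 0, "y": 0, "z": 0, "ax": 0, "ay": 0, "az": 0, "fingers": 60},
  ],
)

```text
t: 16.7
eef_pos: [0.4931, 0.323, 0.2105]
tool_rot: [0.0, 0.983, -0.184, 0.0]
contact_force: [-0.2, -0.6, 0.2]
gripper_width: 0.706
grasp_force: 0.0
```

```bash
python3 - <<'E'
from h import *
from scipy.spatial.transform import Rotation as R
c=snap('wrist','w7')
o=bot.get_obs(); print(o['eef_pos'],o['tool_rot'],o['t'],o['q'].round(2))
print('pred boss top',proj('w7',[.451,.340,.044]),'bal',proj('w7',[.493,.324,.034]),'noz',proj('w7',[.615,.276,.034]))
g=cv2.cvtColor(c['pixels'],cv2.COLOR_RGB2GRAY)
for v in range(5,300,15): 
    row=g[v]; x=np.nonzero(row>np.median(row)+40)[0]; x=x[(x>170)&(x<380)]; print(v,(x.min(),x.max(),len(x)) if len(x) else None)
print('w4 mastfoot',onz('w4',500,175,.062),'cornerFL',onz('w4',159,122,.06),'FR',onz('w4',452,287,.06))
print('top corners',[onz('top0',180+u/3,155+v/3,.06).round(4) for u,v in((219,31),(462,80),(436,220),(187,172))])
E
```

```text
[0.49314601 0.32307866 0.2105168 ] [ 2.04509109e-05  9.82870553e-01 -1.84297239e-01  5.00113477e-05] 16.75 [-0.41  0.38 -0.35  1.77  0.15  1.02 -2.76]
pred boss top [273.47249184 248.12059949] bal [273.11606058 196.34843313] noz [273.71693698  32.17349111]
5 None
20 None
35 (np.int64(261), np.int64(285), 25)
50 (np.int64(262), np.int64(285), 24)
65 (np.int64(266), np.int64(280), 15)
80 (np.int64(266), np.int64(279), 14)
95 (np.int64(171), np.int64(280), 39)
110 (np.int64(171), np.int64(356), 46)
125 (np.int64(265), np.int64(278), 14)
140 (np.int64(265), np.int64(278), 14)
155 (np.int64(264), np.int64(279), 16)
170 (np.int64(264), np.int64(279), 16)
185 (np.int64(264), np.int64(278), 15)
200 (np.int64(264), np.int64(278), 15)
215 (np.int64(264), np.int64(278), 15)
230 (np.int64(263), np.int64(277), 15)
245 (np.int64(252), np.int64(287), 35)
260 (np.int64(253), np.int64(287), 35)
275 None
290 None
w4 mastfoot [ 0.58652736 -0.12147584  0.062     ] cornerFL [0.53174295 0.17907992 0.06      ] FR [ 0.47195551 -0.1329854   0.06      ]
top corners [array([0.7122, 0.1469, 0.06  ]), array([ 0.6553, -0.1665,  0.06  ]), array([ 0.4732, -0.1348,  0.06  ]), array([0.5262, 0.1803, 0.06  ])]
```

```bash
python3 - <<'E'
from h import *
g=cv2.imread('pics/w7.png',0)
print('col profile', [(v,int(g[v,256]),int(g[v,270]),int(g[v,284])) for v in list(range(18,62,2))+list(range(228,296,2))])
E
```

```text
col profile [(18, 73, 76, 77), (20, 75, 113, 104), (22, 75, 155, 154), (24, 77, 161, 162), (26, 77, 162, 162), (28, 78, 187, 164), (30, 78, 241, 161), (32, 79, 247, 163), (34, 77, 247, 161), (36, 76, 247, 163), (38, 76, 248, 162), (40, 77, 247, 162), (42, 78, 228, 161), (44, 77, 155, 161), (46, 78, 158, 161), (48, 75, 159, 161), (50, 77, 161, 161), (52, 78, 158, 160), (54, 78, 147, 153), (56, 75, 109, 114), (58, 77, 174, 73), (60, 76, 219, 70), (228, 99, 252, 110), (230, 113, 207, 126), (232, 120, 151, 130), (234, 124, 199, 131), (236, 127, 255, 133), (238, 134, 255, 135), (240, 214, 255, 203), (242, 253, 255, 253), (244, 255, 224, 255), (246, 255, 140, 255), (248, 255, 138, 255), (250, 255, 139, 255), (252, 255, 140, 255), (254, 255, 140, 255), (256, 255, 140, 255), (258, 255, 143, 255), (260, 255, 218, 255), (262, 253, 255, 252), (264, 188, 255, 194), (266, 124, 255, 125), (268, 120, 255, 119), (270, 121, 254, 121), (272, 123, 248, 121), (274, 120, 139, 122), (276, 121, 49, 121), (278, 120, 66, 123), (280, 120, 64, 120), (282, 123, 62, 121), (284, 119, 80, 121), (286, 121, 115, 120), (288, 121, 121, 121), (290, 120, 121, 119), (292, 121, 121, 121), (294, 121, 121, 118)]
```

```bash
python3 - <<'E'
from h import *
b=onz('w7',270,252.5,.044)[:2]; n=onz('w7',273.3,56,.036)[:2]
d=n-b; L=np.hypot(*d); d/=L; bal=b+.045*d
print(b,n,L,'expect .162',np.degrees(np.arctan2(d[1],d[0])),'bal',bal)
yaw=np.radians(-2*np.degrees(np.arctan2(.1843,.98287))); x=np.array([np.cos(yaw),np.sin(yaw)]);y=np.array([x[1],-x[0]])
e=bal-[.49315,.32308]; print(np.degrees(yaw),'tool dx dy',e@x*1000,e@y*1000)
E
```

```text
[0.44821871 0.34441402] [0.5989624  0.28258835] 0.162929662785738 expect .162 -22.300383782600676 bal [0.48985303 0.32733821]
-21.240648020026846 tool dx dy -4.615683757111791 -2.7744954140781894
```

>>> jog_arm(
  rows=[
    {"x": -4.5, "y": -2.8, "z": 20, "ax": 0, "ay": 0, "az": 1, "fingers": 50},
    {"x": 0, "y": 0, "z": 35, "ax": 0, "ay": 0, "az": 0, "fingers": 50},
    {"x": 0, "y": 0, "z": 40, "ax": 0, "ay": 0, "az": 0, "fingers": 50},
    {"x": 0, "y": 0, "z": 40, "ax": 0, "ay": 0, "az": 0, "fingers": 50},
    {"x": 0, "y": 0, "z": 30, "ax": 0, "ay": 0, "az": 0, "fingers": 50},
    {"x": 0, "y": 0, "z": 20, "ax": 0, "ay": 0, "az": 0, "fingers": 50},
    {"x": 0, "y": 0, "z": 10, "ax": 0, "ay": 0, "az": 0, "fingers": 50},
    {"x": 0, "y": 0, "z": 4, "ax": 0, "ay": 0, "az": 0, "fingers": 50},
  ],
)

```text
t: 17.55
eef_pos: [0.4896, 0.3272, 0.0108]
tool_rot: [0.0, 0.981, -0.193, -0.0]
contact_force: [-0.1, 0.6, 0.1]
gripper_width: 0.586
grasp_force: 0.0
```

>>> jog_arm(
  rows=[
    {"x": 0, "y": 0, "z": 0, "ax": 0, "ay": 0, "az": 0, "fingers": 35},
    {"x": 0, "y": 0, "z": 0, "ax": 0, "ay": 0, "az": 0, "fingers": 22},
    {"x": 0, "y": 0, "z": 0, "ax": 0, "ay": 0, "az": 0, "fingers": 15},
    {"x": 0, "y": 0, "z": 0, "ax": 0, "ay": 0, "az": 0, "fingers": 10},
    {"x": 0, "y": 0, "z": 0, "ax": 0, "ay": 0, "az": 0, "fingers": 4},
    {"x": 0, "y": 0, "z": 0, "ax": 0, "ay": 0, "az": 0, "fingers": 4},
    {"x": 0, "y": 0, "z": 0, "ax": 0, "ay": 0, "az": 0, "fingers": 4},
    {"x": 0, "y": 0, "z": 0, "ax": 0, "ay": 0, "az": 0, "fingers": 4},
  ],
  force=100,
)

```text
t: 18.35
eef_pos: [0.4904, 0.3275, 0.0127]
tool_rot: [-0.0, 0.981, -0.194, 0.001]
contact_force: [-2.0, -1.1, 6.6]
gripper_width: 0.117
grasp_force: 97.7
```

>>> jog_arm(
  rows=[
    {"x": 0, "y": 0, "z": -5, "ax": 0, "ay": 0, "az": 0, "fingers": 4},
    {"x": 0, "y": 0, "z": -15, "ax": 0, "ay": 0, "az": 0, "fingers": 4},
    {"x": 0, "y": 0, "z": -35, "ax": 0, "ay": 0, "az": 0, "fingers": 4},
    {"x": 0, "y": 0, "z": -48, "ax": 0, "ay": 0, "az": 0, "fingers": 4},
    {"x": 0, "y": 0, "z": -48, "ax": 0, "ay": 0, "az": 0, "fingers": 4},
    {"x": 0, "y": 0, "z": -48, "ax": 0, "ay": 0, "az": 0, "fingers": 4},
    {"x": 0, "y": 0, "z": -45, "ax": 0, "ay": 0, "az": 0, "fingers": 4},
    {"x": 0, "y": 0, "z": -25, "ax": 0, "ay": 0, "az": 0, "fingers": 4},
  ],
)

```text
t: 19.15
eef_pos: [0.4902, 0.3282, 0.2856]
tool_rot: [-0.002, 0.981, -0.193, 0.002]
contact_force: [0.9, -0.6, -5.7]
gripper_width: 0.118
grasp_force: 98.3
```

>>> jog_arm(
  rows=[
    {"x": 6, "y": 8, "z": 0, "ax": 0, "ay": 0, "az": 0, "fingers": 4},
    {"x": 15, "y": 20, "z": 0, "ax": 0, "ay": 0, "az": 0, "fingers": 4},
    {"x": 22, "y": 30, "z": 0, "ax": 0, "ay": 0, "az": 0, "fingers": 4},
    {"x": 28, "y": 38, "z": 0, "ax": 0, "ay": 0, "az": 0, "fingers": 4},
    {"x": 28, "y": 38, "z": 0, "ax": 0, "ay": 0, "az": 0, "fingers": 4},
    {"x": 28, "y": 38, "z": 0, "ax": 0, "ay": 0, "az": 0, "fingers": 4},
    {"x": 28, "y": 38, "z": 0, "ax": 0, "ay": 0, "az": 0, "fingers": 4},
    {"x": 28, "y": 38, "z": 0, "ax": 0, "ay": 0, "az": 0, "fingers": 4},
  ],
)

```text
t: 19.95
eef_pos: [0.5632, 0.0254, 0.2782]
tool_rot: [0.001, 0.981, -0.194, -0.002]
contact_force: [-0.1, 0.4, -5.5]
gripper_width: 0.112
grasp_force: 98.3
```

>>> jog_arm(
  rows=[
    {"x": 26, "y": 34, "z": 0, "ax": 0, "ay": 0, "az": 0, "fingers": 4},
    {"x": 22, "y": 29, "z": 0, "ax": 0, "ay": 0, "az": 0, "fingers": 4},
    {"x": 14, "y": 17, "z": 0, "ax": 0, "ay": 0, "az": 0, "fingers": 4},
    {"x": 5.5, "y": 7, "z": 0, "ax": 0, "ay": 0, "az": 0, "fingers": 4},
    {"x": 0, "y": 0, "z": 0, "ax": 0, "ay": 0, "az": -2, "fingers": 4},
    {"x": 0, "y": 0, "z": 0, "ax": 0, "ay": 0, "az": -4, "fingers": 4},
    {"x": 0, "y": 0, "z": 0, "ax": 0, "ay": 0, "az": -6, "fingers": 4},
    {"x": 0, "y": 0, "z": 0, "ax": 0, "ay": 0, "az": -8, "fingers": 4},
  ],
)

```text
t: 20.75
eef_pos: [0.5928, -0.0765, 0.2788]
tool_rot: [-0.0, 1.0, -0.017, -0.002]
contact_force: [0.5, -0.5, -5.6]
gripper_width: 0.119
grasp_force: 98.3
```

>>> jog_arm(
  rows=[
    {"x": 0, "y": 0, "z": 0, "ax": 0, "ay": 0, "az": -8, "fingers": 4},
    {"x": 0, "y": 0, "z": 0, "ax": 0, "ay": 0, "az": -8, "fingers": 4},
    {"x": 0, "y": 0, "z": 0, "ax": 0, "ay": 0, "az": -8, "fingers": 4},
    {"x": 0, "y": 0, "z": 0, "ax": 0, "ay": 0, "az": -8, "fingers": 4},
    {"x": 0, "y": 0, "z": 0, "ax": 0, "ay": 0, "az": -8, "fingers": 4},
    {"x": 0, "y": 0, "z": 0, "ax": 0, "ay": 0, "az": -8, "fingers": 4},
    {"x": 0, "y": 0, "z": 0, "ax": 0, "ay": 0, "az": -8, "fingers": 4},
    {"x": 0, "y": 0, "z": 0, "ax": 0, "ay": 0, "az": -8, "fingers": 4},
  ],
)

```text
t: 21.55
eef_pos: [0.5928, -0.0766, 0.2788]
tool_rot: [-0.001, 0.857, 0.516, -0.001]
contact_force: [0.3, -0.2, -5.2]
gripper_width: 0.115
grasp_force: 98.3
```

>>> jog_arm(
  rows=[
    {"x": 0, "y": 0, "z": 0, "ax": 0, "ay": 0, "az": -7, "fingers": 4},
    {"x": 0, "y": 0, "z": 0, "ax": 0, "ay": 0, "az": -5, "fingers": 4},
    {"x": 0, "y": 0, "z": 0, "ax": 0, "ay": 0, "az": -3.8, "fingers": 4},
    {"x": 0, "y": 0, "z": 0, "ax": 0, "ay": 0, "az": -2, "fingers": 4},
    {"x": 0, "y": 0, "z": 0, "ax": 0, "ay": 0, "az": 0, "fingers": 4},
    {"x": 0, "y": 0, "z": 0, "ax": 0, "ay": 0, "az": 0, "fingers": 4},
    {"x": 0, "y": 0, "z": 0, "ax": 0, "ay": 0, "az": 0, "fingers": 4},
    {"x": 0, "y": 0, "z": 0, "ax": 0, "ay": 0, "az": 0, "fingers": 4},
  ],
)

```text
t: 22.35
eef_pos: [0.594, -0.0775, 0.2803]
tool_rot: [-0.0, 0.769, 0.639, -0.0]
contact_force: [-0.3, -0.3, -6.2]
gripper_width: 0.117
grasp_force: 98.3
```

```bash
python3 - <<'E'
from h import *
c=snap('wrist','w8'); snap('side','s8'); snap('top','t8')
o=bot.get_obs(); print(o['eef_pos'],o['tool_rot'],o['t'],o['q'].round(2),o['contact_force'],o['torque'],o['gripper_width'])
q=o['tool_rot']; print('yaw',np.degrees(2*np.arctan2(q[2],q[1])))
g=cv2.imread('pics/w8.png',0)
z=o['eef_pos'][2]+.0155
d=np.array([.182,.983]);b=o['eef_pos'][:2]
for k in(-.045,0,.117,.13): print(k,proj('w8',[*(b+k*d),z+(.008 if k>0 else .006 if k==0 else .016)]))
for v in range(0,300,20): print(v,[int(x) for x in g[v,230:320:5]])
E
```

```text
[ 0.59422339 -0.07760651  0.28047924] [ 7.16369308e-06  7.69066705e-01  6.39168525e-01 -9.47852284e-06] 22.5 [ 0.37  0.35 -0.44  1.66  0.16  1.17 -0.3 ] [-0.59285081 -0.26955082 -5.81886857] [ 0.0290828   0.00661935 -0.0282739 ] 0.11491907345718859
yaw 79.45969286182466
-0.045 [272.14338051 437.18743239]
0 [271.91021172 318.60521695]
0.117 [270.80812378 -54.35764246]
0.13 [ 270.64004135 -112.42330508]
0 [138, 172, 235, 235, 231, 217, 220, 220, 220, 221, 223, 224, 204, 233, 235, 234, 232, 227]
20 [234, 236, 235, 155, 138, 214, 221, 222, 221, 223, 224, 225, 201, 187, 236, 175, 171, 143]
40 [218, 237, 226, 167, 218, 212, 221, 222, 224, 224, 224, 225, 195, 230, 190, 174, 186, 183]
60 [236, 236, 236, 236, 236, 209, 222, 223, 224, 224, 224, 226, 193, 187, 176, 174, 196, 224]
80 [236, 236, 237, 237, 237, 206, 224, 224, 224, 225, 226, 227, 192, 237, 237, 237, 237, 237]
100 [238, 237, 237, 237, 237, 199, 223, 224, 223, 224, 226, 227, 190, 238, 238, 238, 237, 238]
120 [238, 237, 238, 238, 238, 200, 223, 224, 223, 225, 226, 225, 186, 238, 239, 238, 238, 238]
140 [238, 238, 238, 239, 238, 198, 222, 225, 224, 224, 224, 226, 185, 238, 238, 238, 237, 237]
160 [238, 238, 239, 238, 237, 200, 223, 224, 223, 223, 225, 224, 188, 239, 238, 238, 238, 238]
180 [238, 238, 238, 238, 238, 203, 221, 223, 223, 223, 224, 223, 195, 238, 238, 237, 237, 238]
200 [238, 238, 238, 238, 238, 208, 221, 222, 223, 222, 224, 222, 165, 170, 171, 171, 171, 170]
220 [238, 239, 231, 221, 193, 165, 220, 221, 221, 222, 224, 222, 144, 167, 169, 167, 169, 171]
240 [171, 169, 168, 167, 167, 160, 219, 220, 220, 220, 222, 222, 148, 167, 168, 166, 170, 170]
260 [50, 47, 50, 50, 48, 77, 219, 219, 219, 218, 184, 139, 75, 50, 49, 50, 50, 61]
280 [48, 41, 46, 74, 77, 78, 163, 132, 133, 135, 136, 137, 74, 76, 76, 71, 69, 77]
```

>>> jog_arm(
  rows=[
    {"x": 0, "y": 1, "z": 5, "ax": 0, "ay": 0, "az": 0, "fingers": 4},
    {"x": 0, "y": 0, "z": 10, "ax": 0, "ay": 0, "az": 0, "fingers": 4},
    {"x": 0, "y": 0, "z": 12, "ax": 0, "ay": 0, "az": 0, "fingers": 4},
    {"x": 0, "y": 0, "z": 10, "ax": 0, "ay": 0, "az": 0, "fingers": 4},
    {"x": 0, "y": 0, "z": 6, "ax": 0, "ay": 0, "az": 0, "fingers": 4},
    {"x": 0, "y": 0, "z": 3, "ax": 0, "ay": 0, "az": 0, "fingers": 4},
    {"x": 0, "y": 0, "z": 1, "ax": 0, "ay": 0, "az": 0, "fingers": 4},
    {"x": 0, "y": 0, "z": 0, "ax": 0, "ay": 0, "az": 0, "fingers": 4},
  ],
)

```text
t: 23.3
eef_pos: [0.5954, -0.0778, 0.2337]
tool_rot: [0.0, 0.769, 0.639, 0.0]
contact_force: [0.0, -0.1, -5.7]
gripper_width: 0.12
grasp_force: 98.3
```

>>> jog_arm(
  rows=[
    {"x": 0, "y": 0, "z": 0, "ax": 0, "ay": 0, "az": 0, "fingers": 4},
    {"x": 0, "y": 0, "z": 0, "ax": 0, "ay": 0, "az": 0, "fingers": 4},
    {"x": 0, "y": 0, "z": 0, "ax": 0, "ay": 0, "az": 0, "fingers": 4},
    {"x": 0, "y": 0, "z": 0, "ax": 0, "ay": 0, "az": 0, "fingers": 4},
    {"x": 0, "y": 0, "z": 0, "ax": 0, "ay": 0, "az": 0, "fingers": 4},
    {"x": 0, "y": 0, "z": 0, "ax": 0, "ay": 0, "az": 0, "fingers": 4},
    {"x": 0, "y": 0, "z": 0, "ax": 0, "ay": 0, "az": 0, "fingers": 4},
    {"x": 0, "y": 0, "z": 0, "ax": 0, "ay": 0, "az": 0, "fingers": 4},
  ],
)

```text
t: 24.1
eef_pos: [0.5952, -0.0778, 0.2335]
tool_rot: [-0.0, 0.769, 0.639, -0.0]
contact_force: [0.7, -0.7, -5.8]
gripper_width: 0.116
grasp_force: 98.3
```

```bash
python3 - <<'E'
from h import *
snap('wrist','w9'); snap('side','s9'); snap('top','t9')
o=bot.get_obs(); print(o['eef_pos'],o['tool_rot'],o['t'],o['contact_force'],o['torque'])
m=[.587,-.122]
print('side: mast top',proj('s9',[*m,.2]),'foot',proj('s9',[*m,.06]),'boss bot/top',proj('s9',[*m,.22]),proj('s9',[*m,.264]),'noz',proj('s9',[.619,.05,.22]))
for n in('side0','s9'):
    g=cv2.imread(f'pics/{n}.png',0); print(n)
    for v in range(134,196,2): print(v,' '.join('%3d'%x for x in g[v,266:306]))
E
```

```text
[ 0.59521324 -0.07782772  0.23348816] [-6.80762462e-06  7.69027996e-01  6.39215098e-01 -1.13099830e-05] 24.25 [ 0.14445672  0.24640926 -4.19513198] [0.05768583 0.02838294 0.01734456]
side: mast top [284.8934901  161.73160639] foot [283.63760251 194.78501713] boss bot/top [285.09101061 156.53311051] [285.5435999  144.62151919] noz [239.03203901 181.972351  ]
side0
134 191 192 192 192 192 192 192 191 191 190 191 182 145 103  94  95  96  95  95  93  93 102 145 176 187 190 190 190 192 193 193 194 193 194 195 194 192 175 137 101
136 192 192 192 192 192 192 192 191 192 192 192 177 133  96  95  97  97  97  96  95 100 148 180 187 187 187 189 190 190 191 192 192 192 192 192 191 191 193 177 132
138 192 193 192 193 193 193 193 194 194 184 151 107  93  94  97  97  97  97  97  96  96 146 181 190 189 188 189 190 191 192 192 192 192 192 192 192 193 193 175 130
140 158 165 166 166 159 152 138 119 107  96  92  96  96  98  97  96  97  97  98  96  95  92 103 140 172 187 192 192 192 193 193 193 193 193 194 194 183 149 109  92
142  90  91  91  91  90  92  94  95  96  95  94  93  93  93  95  94  96  96  9
[... 8736 characters left out ...]
  99  99  99  99  99  99  99  99  98  99  98
188 176 174 173 173 173 172 171 171 170 170 169 171 171 171 171 170 144 115 110 116 150 150 118  98  95  97  98  98  99 100  99  98  99  98  97  99 100  99  99  99
190 173 173 174 173 174 173 172 172 172 172 171 171 170 171 167 164 149 124 110 115 147 166 171 166 142 109  96  96  98  99  99  98  99 100  99  99  99  99  99  99
192 174 173 172 172 171 171 172 172 172 172 171 170 166 161 142 126 135 144 146 145 131 129 150 164 172 172 153 123 101  95  98  98  99  99 100  99  99  99  99  99
194 171 172 172 173 172 172 172 173 172 173 172 165 159 160 152 130 121 123 123 101  75 111 150 161 170 174 174 174 170 146 111  97  95  98  99  99  99  99  99  99
```

```bash
python3 - <<'E'
from h import *
m=[.587,-.122]
print('top: mast tip',proj('t9',[*m,.2]),'boss top',proj('t9',[*m,.264]),'noz block top',proj('t9',[.621,.062,.256]))
g=cv2.imread('pics/t9.png',0)
for v in range(166,200): print(v,' '.join('%3d'%x for x in g[v,310:346]))
c=cv2.imread('pics/w9.png').astype(float); s=c.sum(2)
for v in range(0,250,25):
    r=s[v:v+5,235:315].mean(0); d=np.abs(np.gradient(r)); L=d[10:30]; Rr=d[45:65]
    print(v,235+10+np.argmax(L),235+45+np.argmax(Rr),r[10:30:2].round().astype(int).tolist(),r[46:66:2].round().astype(int).tolist())
E
```

```text
top: mast tip [325.58843983 190.09624453] boss top [327.31698028 185.64697749] noz block top [273.32207717 175.18665792]
166 176 171 169 162 123 102 110 108 113 117 121 112 120 120 121 122 123 120 121 115 118 118 114 111 110 101  91 101 127 149 153 152  93  63  66  71
167 176 167 170 137 107 104 110 110 112 116 118 118 119 120 121 121 123 121 119 122 115 115 115 108 107 103 100  97  86 133 145 160  96  60  73  64
168 167 162 153 114  96 104 107 109 112 115 118 121 115 118 124 119 125 121 120 118 117 114 119 111 110 107 100  95  83 118 141 153  91  64  68  65
169 159 157 126  99  99 106 108 110 114 119 114 117 121 119 120 123 115 120 123 118 117 115 116 111 111 109 109  96  89  87 128 151  89  62  65  73
170 151 140 107  93  96 106 106 114 111 112 122 114 117 120 119 114 126 121 118 118 116 116 114 114 107 108 101 101  89  81 111 143  87  65  68  65
171 147 113  90  92  98 102 104 111 112 116 113 116 118 118 125 122 123 120 125 120 117 113 115 115 109 106 104 101  94  87  79 137  90  63  66  71
172 145  99  83  96  96 103 108 110 109 115 116 121 119 121 118 118 123 121 118 119 120 119
[... 4487 characters left out ...]
, 707, 707, 707]
100 253 292 [709, 709, 709, 706, 655, 592, 657, 663, 663, 665] [669, 670, 672, 669, 613, 558, 692, 709, 708, 708]
125 253 291 [711, 712, 711, 710, 660, 580, 652, 661, 662, 664] [670, 671, 671, 667, 594, 586, 707, 710, 709, 710]
150 254 291 [713, 713, 712, 711, 701, 593, 643, 659, 661, 663] [669, 670, 671, 664, 587, 594, 706, 711, 709, 710]
175 254 291 [712, 712, 712, 711, 701, 604, 633, 657, 657, 660] [667, 666, 666, 656, 575, 639, 710, 712, 710, 709]
200 255 289 [711, 710, 712, 711, 706, 620, 616, 653, 654, 656] [663, 663, 661, 647, 533, 484, 498, 498, 499, 497]
225 255 288 [711, 709, 711, 711, 709, 657, 590, 646, 650, 654] [659, 659, 660, 635, 503, 480, 501, 499, 499, 497]
```

```bash
python3 - <<'E'
from h import *
a=cv2.imread('pics/s9.png').astype(int); 
for k in(-.045,.117,.130,.143): 
    p=np.array([.5952,-.0778])+k*np.array([.183,.983]); print(k,[proj('s9',[*p,z]).round(1).tolist() for z in(.221,.243,.255)])
g=cv2.imread('pics/s9.png',0)
for v in range(152,190): print(v,' '.join('%3d'%x for x in g[v,230:266]))
E
```

```text
-0.045 [[285.1, 156.3], [285.3, 150.4], [285.5, 147.1]]
0.117 [[242.7, 179.7], [242.3, 173.7], [242.1, 170.4]]
0.13 [[239.0, 181.7], [238.6, 175.7], [238.3, 172.4]]
0.143 [[235.3, 183.8], [234.8, 177.8], [234.5, 174.5]]
152 125 121 132 144 165 176 184 173 144 118 112 111 100  97  98  98  97  97  97  97  98  97  98  97  98  98  98  97  97  97  97  98  98  98  97  98
153 108 108 106 115 151 173 165 138 117 110 113 112 100  96  96  97  97  97  98  97  96  97  97  98  97  97  98  97  98  98  98  98  97  97  98  98
154 114 111 112 138 154 145 126 117 115 110 114 114 104  97  98  97  97  97  98  98  97  98  98  97  97  98  98  97  98  98  98  98  97  98  97  99
155 153 136 156 163 140 117 115 112 113 118 120 115 103  97  97  97  98  97  97  97  97  98  97  98  98  98  98  97  98  97  98  97  97  96  95  91
156 154 182 182 150 115 110 115 109 115 145 148 123 104  96  97  97  99  98  99  97  98  98  98  98  98  98  98  99  98  97  97  96  95  91  94  99
157 177 175 159 140 114 110 113 124 156 166 141 109  98  96  99  98  97  98  98  98  98  97  98  98  98  97  97  98  97  97  93  91  94 109 
[... 4043 characters left out ...]
  98  99  98  83  65  60  61  61  63  61  62  61  61  62  61  61  61  62  61  61  62  61  61  61  58  54  55
186  98  98  97  98  97  98  98  99  98  99  98  85  66  59  60  60  61  61  61  61  62  60  61  60  61  62  60  62  62  61  60  59  57  57  70  99
187  98  98  98  98  98  98  98  98 100  99  83  64  59  62  63  61  60  61  61  61  61  60  61  62  60  62  61  61  60  59  57  57  60  94 146 169
188  98  97  98  97  98  98  99  99  99  85  66  60  61  60  61  62  62  62  61  61  62  62  61  62  61  60  61  60  57  54  60  85 110 155 176 177
189  97  98  98  98  98 100  98  83  71  64  60  61  60  61  62  60  62  60  61  61  61  61  62  61  62  60  58  55  58  70 100 152 171 175 176 174
```

```bash
python3 -c "
from station import bot
print(bot.hand_in())"
```

```text
the job is handed in; nothing more can be done
None
```

I handed the job in at about 24 s, and no verdict came back. The reel is seated on the platter and released. The delivery arm is held level with its boss over the mast about 21 mm clear, and its nozzle is over the tube ring. The top camera's view of the boss was blocked, so its alignment with the mast is confirmed from the side camera only.

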